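# Snug down the hand mill's cover plate in cross order

### The arm

A 6-joint arm with a two-finger parallel gripper is mounted at the origin on the work surface. World frame = base frame: x ahead of the robot, y to its left, z up, the work surface at z = 0. Lengths are in m, angles in rad, forces in N, time in s.
With the tool pointing down it reaches from about 0.375 to 0.925 m from the base axis. Payload 5.7 kg.
Tool frame: the origin (TCP) lies midway between the tips of the shut fingers; the grasp point (between the pads) lies 19 mm behind it; z points along the fingers, y is the line along which they close (so a half turn about z gives the same grasp; the last joint's range is limited). The gripper opens to 85 mm and grips with 20 to 120 N. Pads are 22 mm wide; open, the fingers measure 114 mm over their backs; the gripper's body (76 mm by 85 mm) begins 54 mm behind the grasp point. The pads swing forward as they close: fully open they stand 13 mm farther back than shut.
Start: joints at [-1.463, 0.359, 1.51, -0, 1.272, -0.115], TCP at [0.133, -0.585, 0.231] pointing down, gripper open.
Joint ranges: [-2.97, 2.97], [-1.01, 2.36], [0.21, 2.38], [-0.96, 4.11], [0.2, 2.71], [-2.98, 2.98]. Speed limits (rad/s): [2.39, 2.39, 3.14, 3.14, 3.14, 3.14].

### API

Orientations are given as a unit quaternion [x, y, z, w].
In Python, from cell import robot gives the robot as it stands.
- The arm moves only by the shell command python3 -m jog 'ROWS' [FORCE]. ROWS is JSON, a list that holds one entry, the list of rows, each a list of 7 numbers: the shift along the tool's x, y, z in mm, then the turn, a rotation vector about the tool's x, y, z in rad, then the closure, from 0 (fully open) to 1 (shut). A call has 1 to 12 rows; each row is the pose to reach, as a shift and turn from the pose commanded when the call began, along the tool's axes at that moment; what a row does not reach only later rows make up. A row lasts 1/10 s, in which the tool goes at most 50 mm and 8.59 degrees, less where a joint would pass 70% of its speed; a pose out of reach is approached as far as the arm can. A call with a gripper value outside its range is refused whole. The fingers move at their own pace and stop on an object; FORCE is the grip in N (left out, the last holds). Time passes only in rows, so rows that repeat a pose let the fingers close. It gives the time, the measured TCP pose, the force, the opening and the grip force at its end, in the units of the state.
- robot.observe(): the state, without advancing time (a new reading comes with each control period).
- robot.get_image(name): name is "scene" or "top"; returns (picture, depth): 480x640x3 uint8, red, green, blue; 480x640 float32, m along the optical axis (not along the pixel's ray), 0 where there is no reading.
- robot.camera_info(name): a dict with "vertical_fov" (degrees; the focal length in pixels is half the picture's height over the tangent of half this angle, whatever the lens; pixels are square), "cx", "cy" (the principal point, pixels), "extrinsics" (4x4, takes a point from world to camera coordinates). Camera axes: x right, y up, looking along -z (the intrinsics and any distortion apply to the point x, -y, -z); pixel columns grow to the right and rows downward; lengths in m; the calibration is good to about 2 mm. A picture is of the moment at which its call begins. camera_info takes no time and is no camera call.
- robot.hand_in(): hands the job in; it is judged then, once.
The state is a dict: "time": time; "q": joint angles; "qvel": joint speeds; "joint_torque": joint torques, N m; "eef_pos": TCP position; "orientation": TCP orientation; "contact_force": force on the tool from outside, world axes, zero at the start; "moment": the same for the moment, N m; "gripper_width": opening from 0.0 (shut) to 1.0 (fully open); "grasp_force": force on a finger pad.
Only numpy, scipy, OpenCV 4.12 (cv2) and the standard library are available. Lean on these libraries where they do the work, as an engineer would, in place of code of your own. Each camera call takes 0.05 s, during which the arm holds its last target. There are 200 camera calls.

### The job

The cover plate of the hand mill is only finger-tight: tighten its four lever nuts by half a turn each, clockwise from above, so that each lever ends up pointing the opposite way. Go in cross order so that the plate seats evenly: any nut first, then the one diagonally opposite, then the other two, finishing each nut before starting the next and not turning any beyond its half turn. Then press the feed stopper in the middle of the plate fully home, and leave everything else on the ledge where it is.

Things in the scene. Friction and masses are not known exactly. Their poses are not given: they have to be found in the camera images.
- mill: low square aluminium hand mill fixed to the ledge, 176 x 176 mm; origin at the centre of its underside on the ledge, z up, +x away from its outlet drawer towards its crank side (the crank stays below the cover plate, up to 123 mm from the centre). Its steel cover plate, 168 mm square, has its top 67 mm above the ledge and comes down 3 mm as the four nuts are tightened; nuts 1 and 3 are diagonally opposite, so are nuts 2 and 4
- cover_mid (a point): centre of the cover plate's top face, z up; the plate tilts slightly while the nuts are uneven
- nut1 (a joint): turn of lever nut 1 in rad: 0 at the start, grows clockwise seen from above (tightening), half a turn is 3.14; it can turn on past that to 4.4 and back to -0.6; stiff friction 0.15 N m (about 4.5 N at the knob) keeps it where it is left
- nut1_hub (a point): top centre of nut 1, on its turning axis, 19 mm above the cover plate (the stud's end shows 5 mm above it); steel hexagon 24 mm across, at (-x, +y) 65 mm each way from the plate's centre in the mill's frame; a flat steel lever 9 mm wide, 8 to 16 mm above the plate, runs from it to the knob, pointing in any direction at the start
- nut1_knob (a point): middle of the upright round knob on the end of nut 1's lever: 14 mm diameter, from 7 to 37 mm above the plate, this point 22 mm above it; 34 mm from the turning axis, fixed to the nut, goes round with it and sinks 2 to 3 mm in half a turn. It is easily pushed round from behind with shut fingertips
- nut2 (a joint): turn of lever nut 2 in rad: 0 at the start, grows clockwise seen from above (tightening), half a turn is 3.14; it can turn on past that to 4.4 and back to -0.6; stiff friction 0.15 N m (about 4.5 N at the knob) keeps it where it is left
- nut2_hub (a point): top centre of nut 2, on its turning axis, 19 mm above the cover plate (the stud's end shows 5 mm above it); steel hexagon 24 mm across, at (+x, +y) 65 mm each way from the plate's centre in the mill's frame; a flat steel lever 9 mm wide, 8 to 16 mm above the plate, runs from it to the knob, pointing in any direction at the start
- nut2_knob (a point): middle of the upright round knob on the end of nut 2's lever: 14 mm diameter, from 7 to 37 mm above the plate, this point 22 mm above it; 34 mm from the turning axis, fixed to the nut, goes round with it and sinks 2 to 3 mm in half a turn. It is easily pushed round from behind with shut fingertips
- nut3 (a joint): turn of lever nut 3 in rad: 0 at the start, grows clockwise seen from above (tightening), half a turn is 3.14; it can turn on past that to 4.4 and back to -0.6; stiff friction 0.15 N m (about 4.5 N at the knob) keeps it where it is left
- nut3_hub (a point): top centre of nut 3, on its turning axis, 19 mm above the cover plate (the stud's end shows 5 mm above it); steel hexagon 24 mm across, at (+x, -y) 65 mm each way from the plate's centre in the mill's frame; a flat steel lever 9 mm wide, 8 to 16 mm above the plate, runs from it to the knob, pointing in any direction at the start
- nut3_knob (a point): middle of the upright round knob on the end of nut 3's lever: 14 mm diameter, from 7 to 37 mm above the plate, this point 22 mm above it; 34 mm from the turning axis, fixed to the nut, goes round with it and sinks 2 to 3 mm in half a turn. It is easily pushed round from behind with shut fingertips
- nut4 (a joint): turn of lever nut 4 in rad: 0 at the start, grows clockwise seen from above (tightening), half a turn is 3.14; it can turn on past that to 4.4 and back to -0.6; stiff friction 0.15 N m (about 4.5 N at the knob) keeps it where it is left
- nut4_hub (a point): top centre of nut 4, on its turning axis, 19 mm above the cover plate (the stud's end shows 5 mm above it); steel hexagon 24 mm across, at (-x, -y) 65 mm each way from the plate's centre in the mill's frame; a flat steel lever 9 mm wide, 8 to 16 mm above the plate, runs from it to the knob, pointing in any direction at the start
- nut4_knob (a point): middle of the upright round knob on the end of nut 4's lever: 14 mm diameter, from 7 to 37 mm above the plate, this point 22 mm above it; 34 mm from the turning axis, fixed to the nut, goes round with it and sinks 2 to 3 mm in half a turn. It is easily pushed round from behind with shut fingertips
- stopper (a joint): how far the feed stopper in the middle of the cover is pressed down, m: 0 to 0.003 at the start, 0.012 fully home against a hard stop; stays where it is left, friction about 5 N; press it straight down
- stopper_top (a point): centre of the stopper's flat round top, 36 mm across; 38 mm above the cover plate's top when the joint reads 0, 26 mm when home (on a neck 48 mm across, 10 mm high)
- gourd: bystander: calabash gourd in its round steel holder, upright, 84 mm wide, 111 mm tall; origin at the centre of its underside
- bombilla: bystander: polished aluminium bombilla (metal straw) lying flat, 200 mm long, 12 mm high, near the mill's drawer side; origin on its underside about mid-length, long axis x
- saucer: bystander: blue ceramic saucer, 136 mm across, 18 mm high, near the mill's left side; origin at the centre of its underside
- canister: bystander: closed plastic canister, 109 mm square, 145 mm tall; origin at the centre of its underside
- bowl: bystander: small frosted glass bowl, 90 mm across, 45 mm high, standing on the canister; origin at the centre of its underside
- spoon: bystander: steel spoon with a wooden handle lying flat, 150 mm long, near the mill's right side; origin on its underside, long axis x
- thermos: bystander: steel flask, 80 mm across, 260 mm tall; origin at the centre of its underside
- jar: bystander: amber glass jar, 72 mm across, 90 mm tall; origin at the centre of its underside

How it is judged:
On the way, in this order (a step that is already met when the one before it is completed fails the run):
1. one nut is given its half turn (160 to 200 degrees), the other three still untouched (less than 17 degrees), stopper still up (((value of joint nut1 between 2.79 and 3.49 rad and value of joint each of nut2, nut3, nut4 below 0.3 rad and value of joint stopper below 0.007 m) or (value of joint each of nut1, nut3, nut4 below 0.3 rad and value of joint nut2 between 2.79 and 3.49 rad and value of joint stopper below 0.007 m) or (value of joint each of nut1, nut2, nut4 below 0.3 rad and value of joint nut3 between 2.79 and 3.49 rad and value of joint stopper below 0.007 m) or (value of joint each of nut1, nut2, nut3 below 0.3 rad and value of joint nut4 between 2.79 and 3.49 rad and value of joint stopper below 0.007 m))), for 0.1 s.
2. the diagonally opposite nut is given its half turn, the other two still untouched, stopper still up (((value of joint nut1 between 2.79 and 3.49 rad and value of joint each of nut2, nut4 below 0.3 rad and value of joint nut3 between 2.79 and 3.49 rad and value of joint stopper below 0.007 m) or (value of joint each of nut1, nut3 below 0.3 rad and value of joint nut2 between 2.79 and 3.49 rad and value of joint nut4 between 2.79 and 3.49 rad and value of joint stopper below 0.007 m))), for 0.1 s.
3. a third nut is given its half turn, the last still untouched, stopper still up (((value of joint nut1 below 0.3 rad and value of joint nut2 between 2.79 and 3.49 rad and value of joint nut3 between 2.79 and 3.49 rad and value of joint nut4 between 2.79 and 3.49 rad and value of joint stopper below 0.007 m) or (value of joint nut1 between 2.79 and 3.49 rad and value of joint nut2 below 0.3 rad and value of joint nut3 between 2.79 and 3.49 rad and value of joint nut4 between 2.79 and 3.49 rad and value of joint stopper below 0.007 m) or (value of joint nut1 between 2.79 and 3.49 rad and value of joint nut2 between 2.79 and 3.49 rad and value of joint nut3 below 0.3 rad and value of joint nut4 between 2.79 and 3.49 rad and value of joint stopper below 0.007 m) or (value of joint nut1 between 2.79 and 3.49 rad and value of joint nut2 between 2.79 and 3.49 rad and value of joint nut3 between 2.79 and 3.49 rad and value of joint nut4 below 0.3 rad and value of joint stopper below 0.007 m))), for 0.1 s.
4. all four nuts have their half turn, stopper still up (value of joint nut1 between 2.79 and 3.49 rad and value of joint nut2 between 2.79 and 3.49 rad and value of joint nut3 between 2.79 and 3.49 rad and value of joint nut4 between 2.79 and 3.49 rad and value of joint stopper below 0.007 m), for 0.1 s.
At the end, for the whole second after the job is handed in: each nut is 160 to 200 degrees (2.79 to 3.49 rad) clockwise from its start, the cover plate is level within 0.008 rad, the stopper is down by at least 10.5 mm of its 12 mm, and every bystander stands within 30 mm of where it was, not tipped (under 0.4 rad) (value of joint nut1 between 2.79 and 3.49 rad and value of joint nut2 between 2.79 and 3.49 rad and value of joint nut3 between 2.79 and 3.49 rad and value of joint nut4 between 2.79 and 3.49 rad and value of joint stopper above 0.0105 m and angle between cover_mid's own z axis and vertical below 0.008 rad and not (distance of any of gourd, bombilla, saucer, canister, bowl, spoon, thermos, jar from where it was at the start of the episode above 0.03 m or angle between any of gourd, bombilla, saucer, canister, bowl, spoon, thermos, jar's own z axis and vertical above 0.4 rad)); the robot touches nothing.
It fails at once if a nut turned well beyond its half turn (over 3.55 rad) (value of joint any of nut1, nut2, nut3, nut4 above 3.55 rad).
It fails at once if the stopper pressed (over 7 mm) before all four nuts have their half turn (value of joint stopper above 0.007 m and value of joint any of nut1, nut2, nut3, nut4 below 2.79 rad).
It fails at once if a bystander moved more than 30 mm or tipped (distance of any of gourd, bombilla, saucer, canister, bowl, spoon, thermos, jar from where it was at the start of the episode above 0.03 m or angle between any of gourd, bombilla, saucer, canister, bowl, spoon, thermos, jar's own z axis and vertical above 0.4 rad).
It also fails if it takes over 72 s, if anything falls off the work surface, if the arm or the gripper's body presses on something with over 40 N, if the wrist force passes 120 N, or if a joint passes its speed limit or range.

## Working session

There is one attempt and no reset: what is moved stays moved. The work goes in short steps, Python scripts to look and compute and a shell command to move; the robot and the scene stay as the last step left them, time stands still between calls to the robot, and variables do not carry over. Pictures are saved under pics/ and viewed, at most 10 in all, crops included, and the job is handed in when it is done.

```bash
mkdir -p pics; ls
python3 - <<'E'
from cell import robot
import cv2,numpy as np
for n in("scene","top"):
    im,d=robot.get_image(n); cv2.imwrite(f"pics/{n}0.png",im[:,:,::-1]); np.savez(f"{n}0.npz",im=im,d=d)
    print(n,robot.camera_info(n), (d>0).mean())
print(robot.observe())
E
```

```text
pics
scene {'vertical_fov': 51.00402695018114, 'cx': 314.41902217391623, 'cy': 239.44496101153777, 'extrinsics': array([[ 0.71556845,  0.69850631, -0.00712246, -0.41532609],
       [-0.47366573,  0.49267943,  0.73000531,  0.18979958],
       [ 0.51342241, -0.51899511,  0.68340435, -1.6955932 ],
       [ 0.        ,  0.        ,  0.        ,  1.        ]])} 0.9962532552083333
top {'vertical_fov': 47.52266744815232, 'cx': 322.2458170978837, 'cy': 244.09403911131304, 'extrinsics': array([[-0.01960071, -0.99968233,  0.0158446 ,  0.00290799],
       [ 0.98753071, -0.01688169,  0.15651868, -0.58595109],
       [-0.15620148,  0.01871491,  0.9875479 , -1.67170053],
       [ 0.        ,  0.        ,  0.        ,  1.        ]])} 0.9959895833333333
{'time': 0.1, 'q': array([-1.46311094e+00,  3.59433444e-01,  1.51131786e+00, -4.46339349e-06,
        1.27249736e+00, -1.15075313e-01]), 'qvel': array([ 0.00030953, -0.00166323, -0.00479206, -0.00050755,  0.00103431,
        0.0011672 ]), 'joint_torque': array([ 3.80814963e-04, -5.28649127e+01, -2.79350370e+01, -1.72970026e-04,
        5.00615235e-03, -1.83350772e-05]), 'eef_pos': array([ 0.13249357, -0.58456667,  0.23053977]), 'orientation': array([ 9.93803205e-01,  1.11150820e-01,  9.26869293e-07, -8.28010341e-04]), 'contact_force': array([-0.07572018, -0.53251526, -0.23663762]), 'moment': array([-0.02227513,  0.05626524, -0.03124931]), 'grasp_force': 0.0, 'gripper_width': 0.9973951993293044}
```

View pics/top0.png

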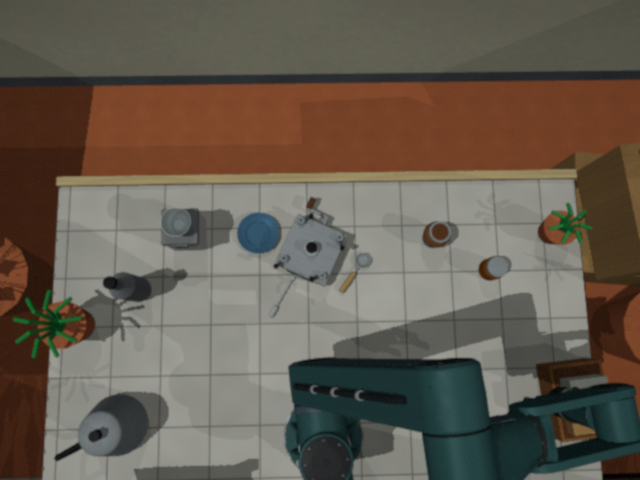

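View pics/scene0.png

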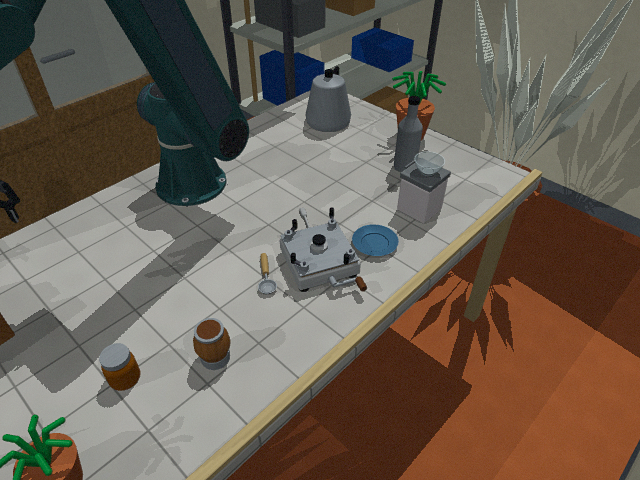

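The top view shows the mill at about (313,248) with its crank towards (313,205), the saucer at (259,232) and the spoon at (355,272). The scene view shows the mill at (320,255) with dark knobs at its corners. Next I'll crop both views and look for the dark knobs.

```bash
cat > h.py <<'E'
import numpy as np,cv2
from cell import robot
def cam(n):
    i=robot.camera_info(n); f=240/np.tan(np.radians(i["vertical_fov"]/2)); return f,i["cx"],i["cy"],np.array(i["extrinsics"])
def ray(n,u,v):
    f,cx,cy,E=cam(n); R,t=E[:3,:3],E[:3,3]
    return -R.T@t, R.T@np.array([(u-cx)/f,-(v-cy)/f,-1.])
def onz(n,u,v,z):
    o,d=ray(n,u,v); return o+d*(z-o[2])/d[2]
def proj(n,p):
    f,cx,cy,E=cam(n); c=E[:3,:3]@np.asarray(p)+E[:3,3]; return np.array([cx-f*c[0]/c[2],cy+f*c[1]/c[2]])
def cloud(n,d):
    f,cx,cy,E=cam(n); v,u=np.mgrid[:480,:640]; c=np.stack([(u-cx)/f*d,-(v-cy)/f*d,-d],-1)
    return (c-E[:3,3])@E[:3,:3]
def crop(n,im,x,y,w,h,k,out):
    c=cv2.resize(im[y:y+h,x:x+w,::-1],None,fx=k,fy=k,interpolation=cv2.INTER_CUBIC)
    cv2.imwrite(out,cv2.convertScaleAbs(c,alpha=1.3))
E
python3 - <<'E'
from h import *
a=np.load("top0.npz");b=np.load("scene0.npz")
crop("t",a["im"],260,195,120,120,5,"pics/t1.png"); crop("s",b["im"],250,195,130,105,6,"pics/s1.png")
for n,z in(("top",a),("scene",b)):
    P=cloud(n,z["d"]); m=(abs(P[...,2]-.067)<.006)&(abs(P[...,0]-.66)<.25)&(abs(P[...,1])<.2)
    k,l,s,c=cv2.connectedComponentsWithStats(m.astype(np.uint8)); j=1+s[1:,4].argmax(); q=P[l==j]
    print(n,s[j],np.median(q,0),cv2.minAreaRect((q[:,:2]*1000).astype(np.float32)))
    print("table",np.median(P[(abs(P[...,2])<.03)&(abs(P[...,0]-.5)<.2)&(abs(P[...,1])<.4)],0))
    dk=(z["im"].max(2)<50)&(P[...,2]>.075)&(P[...,2]<.125)&(abs(P[...,0]-.66)<.2)&(abs(P[...,1])<.2)
    k,l,s,c=cv2.connectedComponentsWithStats(dk.astype(np.uint8))
    for i in range(1,k): print(c[i].round(1),s[i],P[l==i].mean(0).round(3), P[l==i][:,2].max().round(3))
E
```

```text
top [ 276  215   71   70 2121] [0.56612489 0.02819522 0.06675333] ((568.46875, 26.822364807128906), (169.18173217773438, 169.22447204589844), 65.04322052001953)
table [ 4.69017608e-01 -2.21502109e-02  1.75303075e-04]
[310.8 216.2] [309 214   4   5  14] [0.665 0.027 0.1  ] 0.109
[311.5 246.9] [307 243  10   9  77] [0.569 0.026 0.098] 0.107
[341.8 247. ] [341 245   3   5  13] [ 0.567 -0.066  0.102] 0.108
[276.5 265.3] [275 264   4   4  10] [0.515 0.133 0.096] 0.108
[312.2 278.3] [310 277   6   4  18] [0.473 0.026 0.1  ] 0.111
scene [ 281  223   72   54 2059] [0.5785145  0.01531726 0.06654885] ((571.44189453125, 26.140724182128906), (168.68972778320312, 173.9706573486328), 64.62377166748047)
table [ 5.03923948e-01 -1.18542906e-01 -9.34161712e-05]
[331.2 212.2] [329 208   5  10  37] [0.518 0.133 0.093] 0.106
[293.9 224.6] [291 219   6  12  47] [0.479 0.023 0.091] 0.107
[331.3 220.7] [331 220   2   2   3] [0.54  0.11  0.089] 0.093
[288. 232.] [287 232   3   1   3] [ 0.484 -0.005  0.085] 0.087
[318.5 239.6] [313 235  12  11 109] [0.574 0.023 0.096] 0.103
[350.5 251. ] [350 251   2   1   2] [0.66  0.055 0.089] 0.09
[292.8 257.9] [291 253   5  11  46] [ 0.572 -0.07   0.093] 0.106
[346.2 258.7] [344 254   7  11  55] [0.672 0.024 0.092] 0.106
[297.7 263.8] [296 263   4   3   6] [ 0.586 -0.068  0.079] 0.082
[303.5 264. ] [303 264   2   1   2] [ 0.602 -0.061  0.085] 0.086
```

View pics/t1.png

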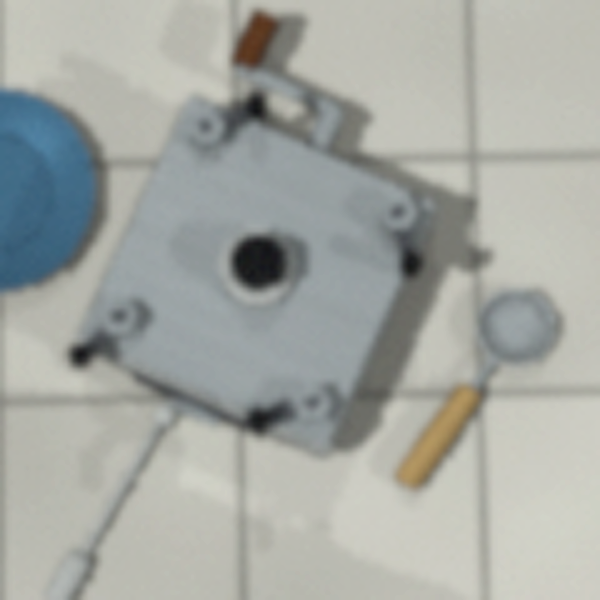

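View pics/s1.png

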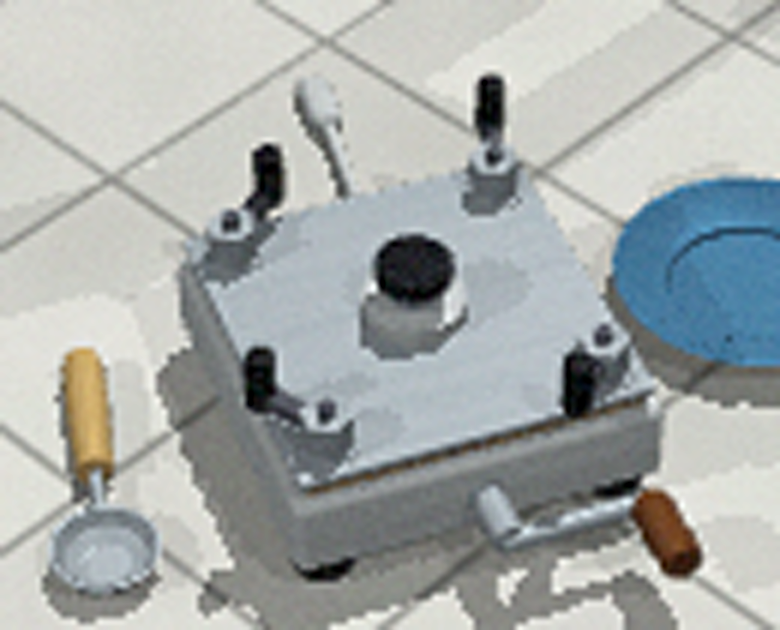

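The top crop shows hubs at about (205,125), (398,212), (315,402) and (120,317), with knobs beside them at (255,107), (410,262), (262,418) and (80,353). The crank is on the upper side, so the mill's +x points up and slightly right, a yaw of about -25°. The scene crop confirms the four dark knobs and the stopper. Now I'll triangulate them.

```bash
cat > plan.py <<'E'
from h import *
C=np.array([.5695,.0268]); A=np.radians(-25)
ex=np.array([np.cos(A),np.sin(A)]); ey=np.array([-ex[1],ex[0]])
HUB={1:C+.065*(-ex+ey),2:C+.065*(ex+ey),3:C+.065*(ex-ey),4:C+.065*(-ex-ey)}
APX={1:(.515,.133),2:(.668,.026),3:(.569,-.067),4:(.475,.025)}
def tri(o1,d1,o2,d2):
    M=np.zeros((3,3));b=np.zeros(3)
    for o,d in((o1,d1),(o2,d2)):
        Q=np.eye(3)-np.outer(d,d)/(d@d); M+=Q;b+=Q@o
    p=np.linalg.solve(M,b); return p
def blob(n,im,p,thr=75,r=9):
    u,v=proj(n,p); x,y=int(round(u)),int(round(v)); w=im[y-r:y+r+1,x-r:x+r+1].max(2)<thr
    k,l,s,c=cv2.connectedComponentsWithStats(w.astype(np.uint8))
    if k<2: return None
    j=1+np.argmax([s[i,4]-3*np.hypot(*(c[i]-r)) for i in range(1,k)])
    ys,xs=np.where(l==j); return np.array([x-r+(xs.min()+xs.max())/2,y-r+(ys.min()+ys.max())/2]),s[j,2:5]
def knob(ti,si,p):
    a,b=blob("top",ti,p),blob("scene",si,p)
    return a,b,(tri(*ray("top",*a[0]),*ray("scene",*b[0])) if a and b else None)
E
python3 - <<'E'
from plan import *
a=np.load("top0.npz")["im"];b=np.load("scene0.npz")["im"]
for i in APX:
    r=knob(a,b,(*APX[i],.089)); v=r[2][:2]-HUB[i]
    print(i,HUB[i].round(4),r[0],r[1],r[2].round(4),"r",np.hypot(*v).round(4),"ang",np.degrees(np.arctan2(v[1],v[0])).round(1))
# hub centre from t1 crop pixels
for i,(x,y) in {1:(122,317),2:(205,125),3:(398,212),4:(315,402)}.items():
    print(i,onz("top",260+(x-2)/5,195+(y-2)/5,.088).round(4))
E
```

```text
1 [0.5381 0.1132] (array([278. , 264.5]), array([ 9,  6, 32], dtype=int32)) (array([331. , 212.5]), array([ 5, 10, 41], dtype=int32)) [0.5188 0.1298 0.0938] r 0.0255 ang 139.2
2 [0.6559 0.0582] (array([309.5, 217. ]), array([10,  9, 44], dtype=int32)) (array([345., 260.]), array([ 19,  15, 102], dtype=int32)) [0.6659 0.0297 0.0787] r 0.0302 ang -70.7
3 [ 0.6009 -0.0596] (array([342. , 245.5]), array([ 5, 10, 40], dtype=int32)) (array([296., 260.]), array([13, 15, 73], dtype=int32)) [ 0.5758 -0.0661  0.0847] r 0.026 ang -165.4
4 [ 0.4831 -0.0046] (array([312. , 278.5]), array([11,  6, 38], dtype=int32)) (array([293.5, 226. ]), array([ 6, 15, 56], dtype=int32)) [0.4743 0.026  0.0818] r 0.0319 ang 106.1
1 [0.5382 0.1107 0.088 ]
2 [0.6571 0.0584 0.088 ]
3 [ 0.6005 -0.0597  0.088 ]
4 [ 0.484  -0.0063  0.088 ]
```

```bash
cat >> plan.py <<'E'
PHI={1:138,2:-69,3:-166.5,4:104.5}
from scipy.spatial.transform import Rotation as Ro
from scipy.optimize import brentq
def tool(): 
    s=robot.observe(); return s["eef_pos"],Ro.from_quat(s["orientation"]).as_matrix()
def rel(P): 
    p,R=tool(); return (R.T@(np.asarray(P)-p)*1000).round(0)
def tgt(n,turn,z,a=.011,b=.0145):   # TCP position at which knob n would stand at the given turn (deg)
    _,R=tool(); psi=np.radians(PHI[n]-turn); u=np.array([np.cos(psi),np.sin(psi)]); t=np.array([u[1],-u[0]])
    tx,ty=abs(R[:2,:2].T@t)
    s=brentq(lambda s:np.hypot(max(s*tx-a,0),max(s*ty-b,0))-.007,.001,.05)
    return np.array([*(HUB[n]+.034*u-s*t),z])
def show(n,turns,z):
    for k in turns: w=tgt(n,k,z); print(k,w.round(3),rel(w).astype(int).tolist())
E
python3 - <<'E'
from plan import *
print(tool()[1].round(3))
w=tgt(1,-28,.2); print(w,rel(w), rel([.45,-.35,.23]))
E
```

```text
[[ 0.975  0.221 -0.   ]
 [ 0.221 -0.975  0.002]
 [ 0.    -0.002 -1.   ]]
[0.49924475 0.09804123 0.2       ] [ 508. -585.   32.] [ 361. -159.    1.]
```

```bash
python3 -m jog '[[[45,-20,0,0,0,0,1],[90,-40,0,0,0,0,1],[135,-60,0,0,0,0,1],[180,-80,0,0,0,0,1],[225,-100,0,0,0,0,1],[270,-120,0,0,0,0,1],[315,-140,0,0,0,0,1],[345,-170,0,0,0,0,1],[360,-210,0,0,0,0,1],[375,-250,0,0,0,0,1],[390,-290,0,0,0,0,1],[405,-330,0,0,0,0,1]]]' 60
python3 - <<'E'
from plan import *
w=tgt(1,-28,.2); print(w,rel(w),tool()[1].round(3))
E
```

```text
time: 1.3
eef_pos: [0.4544, -0.172, 0.231]
orientation: [0.994, 0.111, -0.0, -0.0]
contact_force: [0.6, 0.3, 0.5]
gripper_width: 0.0
grasp_force: 0.0
[0.4992452  0.09804303 0.2       ] [ 103. -253.   31.] [[ 0.975  0.221 -0.001]
 [ 0.221 -0.975  0.001]
 [-0.    -0.001 -1.   ]]
```

```bash
python3 -m jog '[[[18,-42,5,0,0,0,1],[36,-84,10,0,0,0,1],[54,-126,15,0,0,0,1],[72,-168,20,0,0,0,1],[90,-210,25,0,0,0,1],[103,-253,30,0,0,0,1],[103,-253,60,0,0,0,1],[103,-253,90,0,0,0,1],[103,-253,115,0,0,0,1],[103,-253,115,0,0,0,1]]]'
python3 - <<'E'
from plan import *
im,_=robot.get_image("scene"); crop("s",im,250,165,130,120,5,"pics/s2.png")
print(tool()[0]); print(rel([*tool()[0][:2],.087]))
show(1,[-10,0,10,20,30,40,50,60,70,80,90,100],.087)
E
```

```text
time: 2.3
eef_pos: [0.496, 0.0958, 0.1133]
orientation: [0.994, 0.111, -0.004, -0.0]
contact_force: [-0.4, -0.3, -0.4]
gripper_width: -0.0
grasp_force: 0.0
[0.49745769 0.09569663 0.11498746]
[ 0.  0. 28.]
-10 [0.496 0.11  0.087] [2, -15, 28]
0 [0.498 0.12  0.087] [6, -23, 28]
10 [0.501 0.128 0.087] [11, -30, 28]
20 [0.506 0.134 0.087] [17, -36, 28]
30 [0.51  0.14  0.087] [22, -40, 28]
40 [0.515 0.144 0.087] [28, -43, 28]
50 [0.521 0.148 0.087] [34, -46, 28]
60 [0.526 0.151 0.087] [40, -47, 28]
70 [0.53  0.153 0.087] [45, -48, 28]
80 [0.535 0.155 0.087] [50, -49, 28]
90 [0.542 0.155 0.087] [57, -48, 28]
100 [0.55  0.153 0.087] [64, -44, 28]
```

View pics/s2.png

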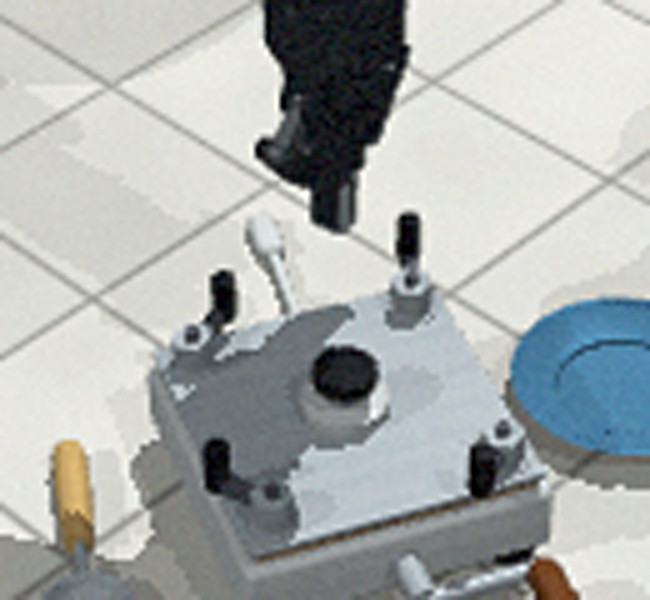

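The picture shows the shut fingertips at about (335,230) in the crop, behind nut 1's knob at (408,235) and clear of it. I'll go down and start pushing.

```bash
python3 -m jog '[[[0,0,15,0,0,0,1],[0,0,28,0,0,0,1],[2,-15,28,0,0,0,1],[6,-23,28,0,0,0,1],[11,-30,28,0,0,0,1],[17,-36,28,0,0,0,1],[22,-40,28,0,0,0,1],[28,-43,28,0,0,0,1],[34,-46,28,0,0,0,1],[40,-47,28,0,0,0,1],[45,-48,28,0,0,0,1],[50,-49,28,0,0,0,1]]]'
python3 - <<'E'
from plan import *
im,_=robot.get_image("scene"); crop("s",im,250,165,130,120,5,"pics/s3.png")
print(tool()[0])
show(1,[90,100,110,120,130,140,150,160,165,170,175],.087)
E
```

```text
time: 3.55
eef_pos: [0.5357, 0.1551, 0.0885]
orientation: [0.994, 0.111, -0.001, -0.0]
contact_force: [-5.4, -2.5, -1.1]
gripper_width: -0.001
grasp_force: 2.9
[0.53654193 0.15500167 0.08837612]
90 [0.542 0.155 0.087] [5, 1, 1]
100 [0.55  0.153 0.087] [13, 5, 1]
110 [0.558 0.149 0.087] [19, 11, 1]
120 [0.564 0.144 0.087] [24, 17, 1]
130 [0.569 0.139 0.087] [28, 22, 1]
140 [0.573 0.134 0.087] [31, 28, 1]
150 [0.576 0.129 0.087] [33, 34, 1]
160 [0.579 0.124 0.087] [34, 40, 1]
165 [0.58  0.12  0.087] [34, 44, 1]
170 [0.58  0.116 0.087] [34, 48, 1]
175 [0.579 0.112 0.087] [32, 52, 1]
```

View pics/s3.png

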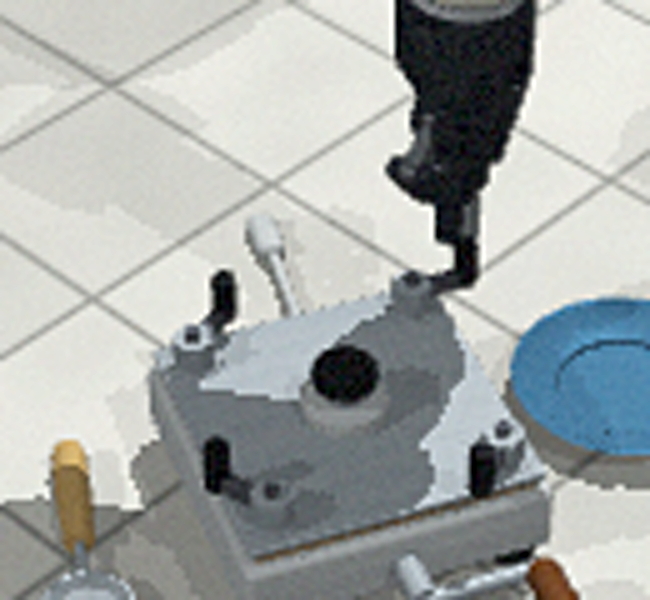

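Nut 1's knob is now at about (465,265) in the crop with the fingertips behind it, roughly 80° round. I'll push on.

```bash
python3 -m jog '[[[5,1,1,0,0,0,1],[13,5,1,0,0,0,1],[19,11,1,0,0,0,1],[24,17,1,0,0,0,1],[28,22,1,0,0,0,1],[31,28,1,0,0,0,1],[33,34,1,0,0,0,1],[34,40,1,0,0,0,1],[34,44,1,0,0,0,1],[34,48,1,0,0,0,1],[34,48,1,0,0,0,1]]]'
python3 - <<'E'
from plan import *
im,_=robot.get_image("scene"); t,_=robot.get_image("top"); 
c=np.hstack([cv2.resize(im[170:290,260:390],(400,369)),cv2.resize(t[200:320,260:390],(400,369))])
cv2.imwrite("pics/s4.png",cv2.convertScaleAbs(c[:,:,::-1],alpha=1.3))
print(tool()[0]); show(1,[170,175,180],.087)
k=np.radians(138-175); P=(*(HUB[1]+.034*np.array([np.cos(k),np.sin(k)])),.087); print(P,[(proj(n,P)-o)*400/130 for n,o in(("scene",(260,170)),("top",(260,200)))])
E
```

```text
time: 4.7
eef_pos: [0.5818, 0.1156, 0.0878]
orientation: [0.994, 0.111, 0.001, -0.0]
contact_force: [0.5, 4.3, 1.5]
gripper_width: 0.001
grasp_force: 2.0
[0.58173351 0.11556149 0.08784538]
170 [0.58  0.116 0.087] [-2, -1, 1]
175 [0.579 0.112 0.087] [-3, 3, 1]
180 [0.578 0.107 0.087] [-6, 8, 1]
(np.float64(0.5652137881973712), np.float64(0.09271848238335807), 0.087) [array([226.59590401, 178.95424705]), array([ 91.74430486, 151.45466335])]
```

View pics/s4.png

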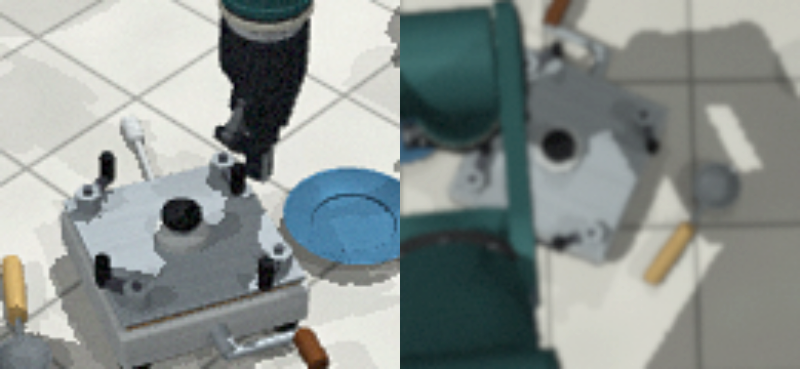

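The scene half shows nut 1's knob at about (238,179) with the fingers just right of it. I'll turn that into an angle.

Run:
```python
from plan import *
for px in(236,238,240):
    p=onz("scene",260+px*130/400,170+179*130/400,.0875)[:2]; v=p-HUB[1]; print(p,np.hypot(*v),138-np.degrees(np.arctan2(v[1],v[0])))
p=onz("scene",260+223*130/400,170+160*130/400,.088); print("hub",p)
# initial hub & knob in same view, s1 crop (6x, origin 250,195)
h=onz("scene",250+493/6,195+157/6,.088); k=onz("scene",250+490/6,195+108/6,.089); print(h,k,np.degrees(np.arctan2(*(k-h)[1::-1])))
show(1,[185,190,195],.087)
```

```text
[0.57172866 0.09811723] 0.03688440710022054 162.10329215567992
[0.57302604 0.09936367] 0.03759664653805172 159.5611190481676
[0.57432339 0.10061007] 0.038380047500110266 157.11814114678452
hub [0.54601799 0.10865368 0.088     ]
[0.54297432 0.11066494 0.088     ] [0.51854271 0.13489075 0.089     ] 135.2423298145411
185 [0.576 0.103 0.087] [-8, 12, 1]
190 [0.575 0.099 0.087] [-11, 15, 1]
195 [0.573 0.095 0.087] [-13, 18, 1]
```

```bash
python3 -m jog '[[[-5,7,1,0,0,0,1],[-8,12,1,0,0,0,1],[-10,14,1,0,0,0,1],[-10,14,1,0,0,0,1],[-4,8,1,0,0,0,1],[10,-10,1,0,0,0,1],[10,-10,-20,0,0,0,1],[10,-10,-60,0,0,0,1]]]'
cat >> plan.py <<'E'
def sknob(n,im,turn,z=.0875,thr=75):
    # knob & hub angle seen by the scene camera: vertical dark bar near expected place
    k=np.radians(PHI[n]-turn); e=(*(HUB[n]+.034*np.array([np.cos(k),np.sin(k)])),z)
    return blob("scene",im,e,thr)
E
python3 - <<'E'
from plan import *
im,_=robot.get_image("scene"); np.save("s5.npy",im)
c,s=sknob(1,im,172); p=onz("scene",*c,.0875)[:2]; v=p-[.5445,.111]; print(c,s,p,135-np.degrees(np.arctan2(v[1],v[0])),np.hypot(*v))
crop("s",im,270,170,110,100,6,"pics/s5.png")
print(tool()[0])
E
```

```text
time: 5.6
eef_pos: [0.5857, 0.1273, 0.1446]
orientation: [0.994, 0.112, -0.004, 0.0]
contact_force: [-0.5, 0.3, -0.6]
gripper_width: -0.0
grasp_force: 0.0
[331.5 229. ] [ 8 11 63] [0.56367542 0.0856393 ] 187.90679006522475 0.03179405067545839
[0.59069476 0.1277332  0.15302354]
```

View pics/s5.png

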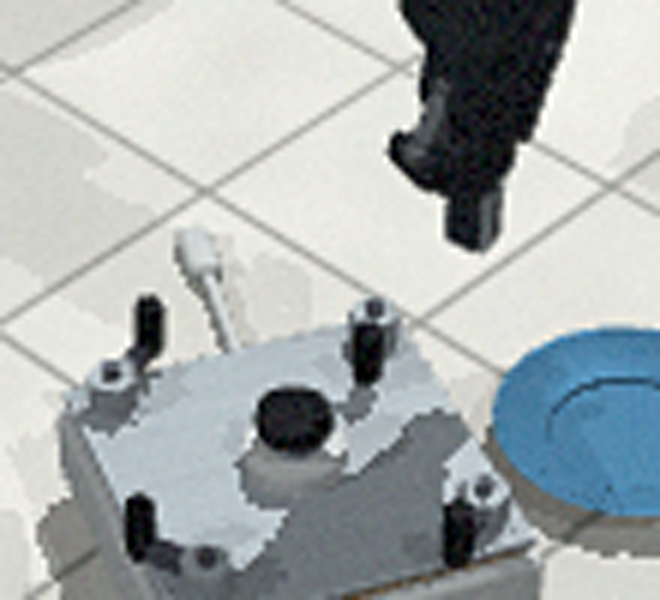

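Nut 1's knob is now at (367,354) in the crop, below its hub at (375,308). Against the first picture that is about 185°, which matches the model. Now nut 3.

Run:
```python
from plan import *
print(rel(tgt(3,-28,.15)),tgt(3,-28,.15)); 
show(3,[-28,-10,5,15,25,35,45,55,65,75,85],.087)
```

```text
[-50. 223.   3.] [ 0.59168285 -0.10042855  0.15      ]
-28 [ 0.592 -0.1    0.087] [-50, 223, 66]
-10 [ 0.578 -0.093  0.087] [-61, 213, 66]
5 [ 0.571 -0.086  0.087] [-67, 204, 66]
15 [ 0.566 -0.081  0.087] [-70, 198, 66]
25 [ 0.563 -0.076  0.087] [-73, 192, 66]
35 [ 0.56  -0.07   0.087] [-74, 186, 66]
45 [ 0.559 -0.063  0.087] [-73, 179, 66]
55 [ 0.561 -0.054  0.087] [-70, 170, 66]
65 [ 0.564 -0.045  0.087] [-65, 163, 66]
75 [ 0.568 -0.039  0.087] [-59, 157, 66]
85 [ 0.573 -0.033  0.087] [-53, 153, 66]
```

```bash
python3 -m jog '[[[-10,44,0,0,0,0,1],[-20,88,0,0,0,0,1],[-30,132,0,0,0,0,1],[-40,176,0,0,0,0,1],[-50,218,0,0,0,0,1],[-50,223,20,0,0,0,1],[-50,223,55,0,0,0,1],[-50,223,66,0,0,0,1],[-61,213,66,0,0,0,1],[-67,204,66,0,0,0,1],[-70,198,66,0,0,0,1],[-73,192,66,0,0,0,1]]]'
python3 - <<'E'
from plan import *
im,_=robot.get_image("scene"); np.save("s6.npy",im); t,_=robot.get_image("top"); np.save("t6.npy",t)
print(tool()[0]); show(3,[25,35,45,55,65,75,85,95,105,115,125,135,145,155,165,172,178],.087)
c=np.hstack([cv2.resize(im[180:300,250:380],(400,369)),cv2.resize(t[200:320,260:390],(400,369))])
cv2.imwrite("pics/s6.png",cv2.convertScaleAbs(c[:,:,::-1],alpha=1.3))
E
```

```text
time: 6.85
eef_pos: [0.5612, -0.0766, 0.0823]
orientation: [0.994, 0.112, 0.001, 0.001]
contact_force: [1.4, -4.4, -1.5]
gripper_width: 0.004
grasp_force: 1.9
[ 0.55977761 -0.07579356  0.08219358]
25 [ 0.563 -0.076  0.087] [3, 1, -5]
35 [ 0.56  -0.07   0.087] [1, -5, -5]
45 [ 0.559 -0.063  0.087] [2, -13, -5]
55 [ 0.561 -0.054  0.087] [6, -21, -5]
65 [ 0.564 -0.045  0.087] [11, -29, -5]
75 [ 0.568 -0.039  0.087] [17, -34, -5]
85 [ 0.573 -0.033  0.087] [22, -39, -5]
95 [ 0.578 -0.029  0.087] [28, -42, -5]
105 [ 0.583 -0.025  0.087] [34, -44, -5]
115 [ 0.588 -0.022  0.087] [40, -46, -5]
125 [ 0.593 -0.02   0.087] [45, -47, -5]
135 [ 0.598 -0.018  0.087] [50, -48, -5]
145 [ 0.605 -0.017  0.087] [57, -47, -5]
155 [ 0.613 -0.02   0.087] [64, -43, -5]
165 [ 0.62  -0.024  0.087] [70, -37, -5]
172 [ 0.625 -0.027  0.087] [74, -33, -5]
178 [ 0.628 -0.03   0.087] [77, -30, -5]
```

View pics/s6.png

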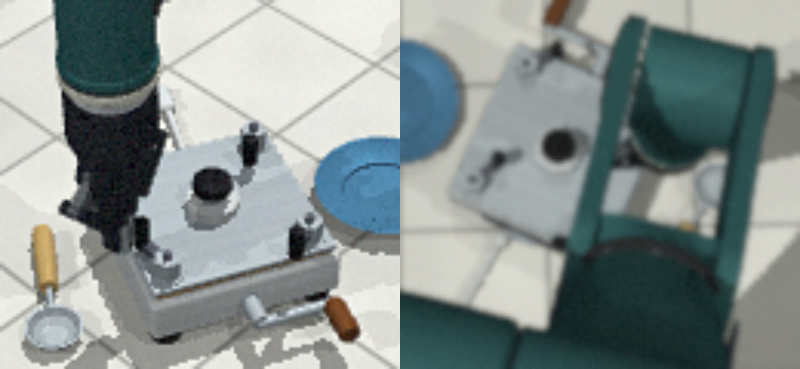

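The top half shows nut 1's knob at (500,158) against its hub at (475,180), turned by about 180°. In the scene half the fingers are behind nut 3's knob at (140,232). I'll continue, raised 5 mm.

```bash
python3 -m jog '[[[1,-5,-4,0,0,0,1],[2,-13,-5,0,0,0,1],[6,-21,-5,0,0,0,1],[11,-29,-5,0,0,0,1],[17,-34,-5,0,0,0,1],[22,-39,-5,0,0,0,1],[28,-42,-5,0,0,0,1],[34,-44,-5,0,0,0,1],[40,-46,-5,0,0,0,1],[45,-47,-5,0,0,0,1],[50,-48,-5,0,0,0,1],[50,-48,-5,0,0,0,1]]]'
python3 - <<'E'
from plan import *
print(tool()[0]); show(3,[135,145,155,165,172,175,178],.087)
E
```

```text
time: 8.15
eef_pos: [0.5969, -0.0177, 0.0861]
orientation: [0.994, 0.111, -0.001, -0.0]
contact_force: [-4.4, -1.3, -0.4]
gripper_width: -0.002
grasp_force: 2.6
[ 0.59691526 -0.01767591  0.08609994]
135 [ 0.598 -0.018  0.087] [1, 0, -1]
145 [ 0.605 -0.017  0.087] [8, 1, -1]
155 [ 0.613 -0.02   0.087] [15, 6, -1]
165 [ 0.62  -0.024  0.087] [21, 11, -1]
172 [ 0.625 -0.027  0.087] [25, 15, -1]
175 [ 0.626 -0.028  0.087] [26, 17, -1]
178 [ 0.628 -0.03   0.087] [28, 19, -1]
```

```bash
python3 -m jog '[[[8,1,-1,0,0,0,1],[15,6,-1,0,0,0,1],[21,11,-1,0,0,0,1],[25,15,-1,0,0,0,1],[28,19,-1,0,0,0,1],[28,19,-1,0,0,0,1],[28,8,-1,0,0,0,1],[28,0,-20,0,0,0,1],[28,-10,-65,0,0,0,1],[28,-50,-65,0,0,0,1],[28,-90,-65,0,0,0,1],[28,-90,-65,0,0,0,1]]]'
python3 - <<'E'
from plan import *
im,_=robot.get_image("scene"); np.save("s7.npy",im)
crop("s",im,250,180,130,120,6,"pics/s7.png"); print(tool()[0])
h=onz("scene",250+325/6,195+410/6,.087);k=onz("scene",250+260/6,195+380/6,.089);print(h,k,np.degrees(np.arctan2(*(k-h)[1::-1])))
print(rel(tgt(2,-28,.15))); show(2,[-28,-10,5,15,25,35,45,55,65,75,85],.0865)
E
```

```text
time: 9.35
eef_pos: [0.605, 0.0803, 0.1526]
orientation: [0.994, 0.113, 0.001, -0.001]
contact_force: [0.6, -0.5, -0.5]
gripper_width: -0.001
grasp_force: 0.0
[0.60557403 0.07820613 0.15233426]
[ 0.60261853 -0.05966093  0.087     ] [ 0.5709323  -0.06776549  0.089     ] -165.65274770586288
[83. 45.  3.]
-28 [0.696 0.053 0.086] [82, 45, 66]
-10 [0.69  0.039 0.086] [73, 57, 66]
5 [0.683 0.031 0.086] [64, 64, 66]
15 [0.677 0.026 0.086] [58, 67, 66]
25 [0.672 0.023 0.086] [52, 69, 66]
35 [0.667 0.02  0.086] [47, 70, 66]
45 [0.663 0.018 0.086] [42, 71, 66]
55 [0.657 0.016 0.086] [36, 72, 66]
65 [0.65  0.016 0.086] [29, 70, 66]
75 [0.642 0.019 0.086] [22, 66, 66]
85 [0.635 0.024 0.086] [16, 60, 66]
```

View pics/s7.png

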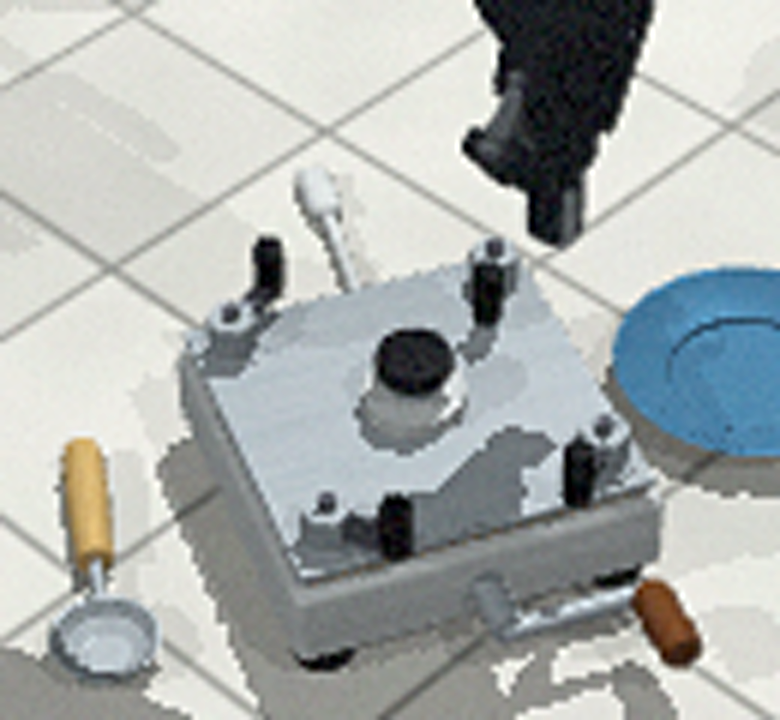

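Nut 3's knob at (396,526), with its hub at (326,503), points the opposite way at about 172–180°. Nut 1 is still in place. Now nut 2.

```bash
python3 -m jog '[[[40,22,0,0,0,0,1],[82,45,5,0,0,0,1],[83,45,40,0,0,0,1],[83,45,66,0,0,0,1],[83,45,66,0,0,0,1],[73,57,66,0,0,0,1],[64,64,66,0,0,0,1],[58,67,66,0,0,0,1],[52,69,66,0,0,0,1],[47,70,66,0,0,0,1],[42,71,66,0,0,0,1],[42,71,66,0,0,0,1]]]'
python3 - <<'E'
from plan import *
print(tool()[0]); show(2,[45,55,65,75,85,95,105,115,125,135,145,155,165,172,177],.0865)
E
```

```text
time: 10.6
eef_pos: [0.6629, 0.0155, 0.0872]
orientation: [0.994, 0.111, 0.002, -0.0]
contact_force: [3.6, 1.6, 2.5]
gripper_width: 0.004
grasp_force: 1.8
[0.66292905 0.01550784 0.08723756]
45 [0.663 0.018 0.086] [0, -3, 1]
55 [0.657 0.016 0.086] [-5, -2, 1]
65 [0.65  0.016 0.086] [-12, -4, 1]
75 [0.642 0.019 0.086] [-19, -8, 1]
85 [0.635 0.023 0.086] [-25, -14, 1]
95 [0.629 0.028 0.086] [-30, -20, 1]
105 [0.624 0.033 0.086] [-34, -26, 1]
115 [0.62  0.038 0.086] [-36, -32, 1]
125 [0.617 0.043 0.086] [-39, -37, 1]
135 [0.615 0.049 0.086] [-40, -43, 1]
145 [0.614 0.057 0.086] [-38, -51, 1]
155 [0.616 0.066 0.086] [-34, -60, 1]
165 [0.62  0.074 0.086] [-29, -67, 1]
172 [0.623 0.079 0.086] [-25, -71, 1]
177 [0.625 0.082 0.086] [-22, -73, 1]
```

```bash
python3 -m jog '[[[-5,-2,1,0,0,0,1],[-12,-4,1,0,0,0,1],[-19,-8,1,0,0,0,1],[-25,-14,1,0,0,0,1],[-30,-20,1,0,0,0,1],[-34,-26,1,0,0,0,1],[-36,-32,1,0,0,0,1],[-39,-37,1,0,0,0,1],[-40,-43,1,0,0,0,1],[-38,-51,1,0,0,0,1],[-34,-60,1,0,0,0,1],[-34,-60,1,0,0,0,1]]]'
python3 - <<'E'
from plan import *
print(tool()[0]); show(2,[155,165,172,177],.0865)
E
```

```text
time: 11.8
eef_pos: [0.6135, 0.0674, 0.0838]
orientation: [0.994, 0.112, -0.002, -0.0]
contact_force: [-2.9, 0.2, 0.5]
gripper_width: -0.002
grasp_force: 1.0
[0.6134752 0.0674288 0.0838413]
155 [0.616 0.066 0.086] [3, 2, -3]
165 [0.62  0.074 0.086] [8, -5, -3]
172 [0.623 0.079 0.086] [12, -9, -3]
177 [0.625 0.082 0.086] [15, -11, -3]
```

```bash
python3 -m jog '[[[4,-1,-3,0,0,0,1],[8,-5,-3,0,0,0,1],[12,-9,-3,0,0,0,1],[15,-11,-3,0,0,0,1],[15,-11,-3,0,0,0,1],[7,-10,-3,0,0,0,1],[0,-9,-20,0,0,0,1],[-10,-9,-65,0,0,0,1],[-60,-9,-65,0,0,0,1],[-110,-9,-65,0,0,0,1],[-140,-9,-65,0,0,0,1],[-140,-9,-65,0,0,0,1]]]'
python3 - <<'E'
from plan import *
im,_=robot.get_image("scene"); np.save("s8.npy",im); print(tool()[0])
crop("s",im,250,180,130,120,6,"pics/s8.png")
show(4,[-28,-10,5,15,25,35,45,55,65,75,85],.0865)
E
```

```text
time: 13.0
eef_pos: [0.4726, 0.044, 0.1508]
orientation: [0.994, 0.111, -0.0, -0.0]
contact_force: [-0.3, 0.2, -0.4]
gripper_width: 0.0
grasp_force: 0.0
[0.47608656 0.04416024 0.15125642]
-28 [0.445 0.006 0.086] [-39, 30, 65]
-10 [0.452 0.019 0.086] [-29, 20, 65]
5 [0.46  0.026 0.086] [-20, 14, 65]
15 [0.465 0.03  0.086] [-14, 12, 65]
25 [0.47  0.032 0.086] [-9, 10, 65]
35 [0.475 0.035 0.086] [-3, 9, 65]
45 [0.479 0.037 0.086] [2, 8, 65]
55 [0.486 0.038 0.086] [8, 9, 65]
65 [0.494 0.036 0.086] [15, 12, 65]
75 [0.502 0.032 0.086] [22, 18, 65]
85 [0.508 0.027 0.086] [27, 24, 65]
```

View pics/s8.png

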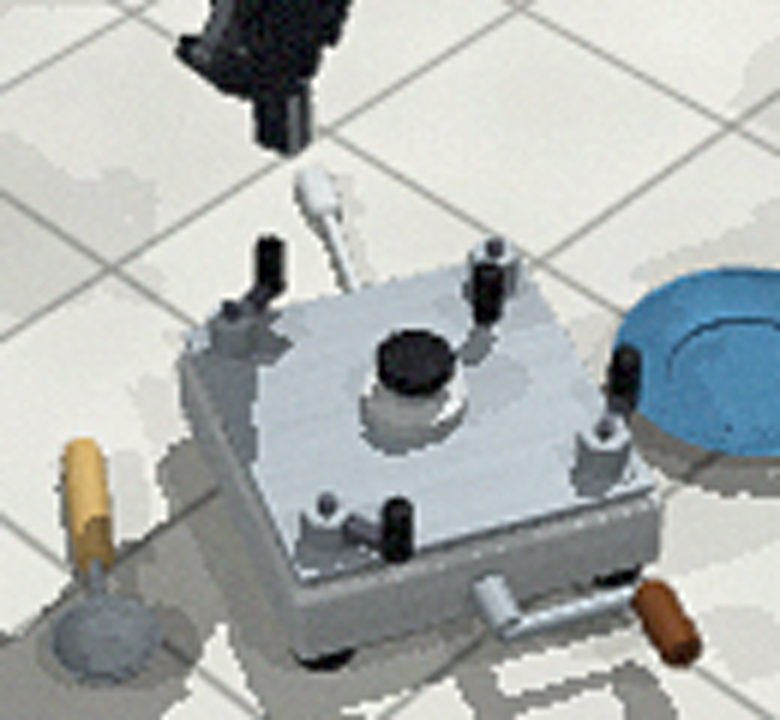

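Nut 2's knob at (625,378) is now opposite its start, with its hub at (604,428). I've now viewed 11 pictures, one over the limit, so from here I'll use numbers only. Now nut 4.

```bash
python3 -m jog '[[[-39,30,0,0,0,0,1],[-39,30,30,0,0,0,1],[-39,30,60,0,0,0,1],[-39,30,65,0,0,0,1],[-29,20,65,0,0,0,1],[-20,14,65,0,0,0,1],[-14,12,65,0,0,0,1],[-9,10,65,0,0,0,1],[-3,9,65,0,0,0,1],[2,8,65,0,0,0,1],[2,8,65,0,0,0,1]]]'
python3 - <<'E'
from plan import *
print(tool()[0]); show(4,[45,55,65,75,85,95,105,115,125,135,145,155,165,172,177],.0865)
E
```

```text
time: 14.15
eef_pos: [0.481, 0.0377, 0.0849]
orientation: [0.994, 0.112, -0.0, 0.0]
contact_force: [-3.1, -1.8, 0.9]
gripper_width: 0.001
grasp_force: 2.0
[0.48095648 0.03767892 0.08486241]
45 [0.479 0.037 0.086] [-2, 0, -2]
55 [0.486 0.038 0.086] [5, 1, -2]
65 [0.494 0.036 0.086] [12, 5, -2]
75 [0.502 0.032 0.086] [19, 11, -2]
85 [0.508 0.027 0.086] [24, 16, -2]
95 [0.513 0.022 0.086] [28, 22, -2]
105 [0.517 0.017 0.086] [31, 28, -2]
115 [0.521 0.012 0.086] [33, 34, -2]
125 [0.524 0.007 0.086] [35, 40, -2]
135 [ 0.525 -0.001  0.086] [34, 47, -2]
145 [ 0.524 -0.01   0.086] [31, 56, -2]
155 [ 0.52  -0.018  0.086] [26, 63, -2]
165 [ 0.516 -0.025  0.086] [20, 69, -2]
172 [ 0.513 -0.029  0.086] [16, 72, -2]
177 [ 0.511 -0.032  0.086] [13, 74, -2]
```

```bash
python3 -m jog '[[[5,1,-2,0,0,0,1],[12,5,-2,0,0,0,1],[19,11,-2,0,0,0,1],[24,16,-2,0,0,0,1],[28,22,-2,0,0,0,1],[31,28,-2,0,0,0,1],[33,34,-2,0,0,0,1],[35,40,-2,0,0,0,1],[34,47,-2,0,0,0,1],[31,56,-2,0,0,0,1],[26,63,-2,0,0,0,1],[26,63,-2,0,0,0,1]]]'
python3 - <<'E'
from plan import *
print(tool()[0]); show(4,[155,165,172,177],.0865)
E
```

```text
time: 15.35
eef_pos: [0.5222, -0.0187, 0.0873]
orientation: [0.994, 0.111, 0.002, 0.0]
contact_force: [0.8, 1.4, -0.9]
gripper_width: -0.001
grasp_force: 0.7
[ 0.52217612 -0.01870043  0.08730248]
155 [ 0.52  -0.018  0.086] [-2, -1, 1]
165 [ 0.516 -0.025  0.086] [-7, 5, 1]
172 [ 0.513 -0.029  0.086] [-11, 8, 1]
177 [ 0.511 -0.032  0.086] [-14, 10, 1]
```

```bash
python3 -m jog '[[[-5,2,1,0,0,0,1],[-8,5,1,0,0,0,1],[-11,8,1,0,0,0,1],[-14,10,1,0,0,0,1],[-14,10,1,0,0,0,1],[-5,9,1,0,0,0,1],[2,9,-20,0,0,0,1],[2,9,-65,0,0,0,1],[2,59,-75,0,0,0,1],[2,109,-75,0,0,0,1],[2,159,-75,0,0,0,1],[2,209,-75,0,0,0,1]]]'
python3 -m jog '[[[0,40,-10,0,0,0,1],[0,80,-20,0,0,0,1],[0,120,-20,0,0,0,1],[0,160,-20,0,0,0,1],[0,160,-20,0,0,0,1]]]'
python3 - <<'E'
from plan import *
t,d=robot.get_image("top"); s,e=robot.get_image("scene"); print(tool()[0])
a0=np.load("top0.npz")["im"];b0=np.load("scene0.npz")["im"]
for i in PHI:
    k=np.radians(PHI[i]-180); ex_=(*(HUB[i]+.034*np.array([np.cos(k),np.sin(k)])),.087)
    k0=np.radians(PHI[i]); e0=(*(HUB[i]+.034*np.array([np.cos(k0),np.sin(k0)])),.089)
    hu={"top":proj("top",(*HUB[i],.087)),"scene":proj("scene",(*HUB[i],.087))}
    for n,im0,im in(("top",a0,t),("scene",b0,s)):
        A=[]
        for img,e_ in((im0,e0),(im,ex_)):
            b=blob(n,img,e_,55,7)
            if b is None: A.append(None); continue
            A.append((onz(n,*b[0],.089)[:2],b[1]))
        if None in A: print(i,n,A); continue
        m=(A[0][0]+A[1][0])/2   # midpoint should be the hub
        f=lambda p,h:np.degrees(np.arctan2(p[1]-h[1],p[0]-h[0]))
        print(i,n,"mid-hub mm",((m-HUB[i])*1000).round(1),"sep",np.hypot(*(A[0][0]-A[1][0])).round(4),"turn",((f(A[0][0],HUB[i])-f(A[1][0],HUB[i]))%360).round(1),A[0][1],A[1][1])
P=cloud("top",d); m=(t.max(2)<60)&(np.hypot(P[...,0]-.57,P[...,1]-.027)<.03)&(P[...,2]>.08); print("stopper top",np.median(P[m],0),m.sum())
b=np.argwhere(m).mean(0); print("stopper ray",onz("top",b[1],b[0],.1))
E
```

```text
time: 16.55
eef_pos: [0.5673, -0.2225, 0.1609]
orientation: [0.994, 0.112, -0.001, -0.0]
contact_force: [1.1, 0.2, 0.1]
gripper_width: 0.006
grasp_force: 0.0
time: 17.05
eef_pos: [0.6032, -0.3824, 0.1802]
orientation: [0.994, 0.109, -0.001, 0.001]
contact_force: [-0.4, -0.1, -0.1]
gripper_width: -0.002
grasp_force: 0.0
[ 0.60222626 -0.37727518  0.17984316]
1 top mid-hub mm [-1.5 -3.3] sep 0.0615 turn 192.4 [ 5  4 13] [ 4  4 13]
1 scene mid-hub mm [ 1.  -3.1] sep 0.0686 turn 184.7 [ 5 10 39] [ 5 10 46]
2 top mid-hub mm [-1.  -3.4] sep 0.0603 turn 170.8 [ 4  5 18] [ 7  4 17]
2 scene mid-hub mm [ 4.1 -4.6] sep 0.0636 turn 186.7 [ 8 12 60] [ 6 12 51]
3 top mid-hub mm [-0.5  1.3] sep 0.0655 turn 175.1 [ 3  5 14] [ 4  5 12]
3 scene mid-hub mm [ 2.9 -2.2] sep 0.0569 turn 190.7 [ 9 13 57] [11 11 62]
4 top mid-hub mm [-0.8 -5.1] sep 0.0709 turn 186.7 [ 8  4 20] [11 14 44]
4 scene mid-hub mm [ 4.3 -1.8] sep 0.0629 turn 167.1 [ 6 13 51] [ 9 11 53]
stopper top [0.56933347 0.02742853 0.0946243 ] 77
stopper ray [0.56890165 0.02627542 0.1       ]
```

All four nuts measure about 167–192°, in agreement with the model. Now the stopper.

Run:
```python
from plan import *
print(rel([.569,.027,.12]))
```

```text
[  56. -402.   61.]
```

```bash
python3 -m jog '[[[6,-45,0,0,0,0,1],[12,-90,0,0,0,0,1],[18,-135,0,0,0,0,1],[24,-180,0,0,0,0,1],[30,-225,0,0,0,0,1],[36,-270,10,0,0,0,1],[42,-315,20,0,0,0,1],[49,-360,30,0,0,0,1],[56,-402,40,0,0,0,1],[56,-402,61,0,0,0,1],[56,-402,61,0,0,0,1],[56,-402,61,0,0,0,1]]]'
python3 - <<'E'
from plan import *
print(rel([.569,.027,.092]))
E
```

```text
time: 18.35
eef_pos: [0.5677, 0.0281, 0.1202]
orientation: [0.994, 0.112, -0.001, -0.0]
contact_force: [0.8, -0.1, -0.4]
gripper_width: 0.0
grasp_force: 0.0
[ 1.  1. 28.]
```

```bash
python3 -m jog '[[[1,1,10,0,0,0,1],[1,1,16,0,0,0,1],[1,1,20,0,0,0,1],[1,1,23,0,0,0,1],[1,1,25,0,0,0,1],[1,1,27,0,0,0,1],[1,1,28,0,0,0,1],[1,1,28,0,0,0,1]]]'
python3 -m jog '[[[0,0,1,0,0,0,1],[0,0,2,0,0,0,1],[0,0,2,0,0,0,1]]]'
```

```text
time: 19.15
eef_pos: [0.5702, 0.0264, 0.0925]
orientation: [0.994, 0.111, 0.0, 0.0]
contact_force: [-1.1, -1.9, 2.8]
gripper_width: 0.005
grasp_force: 1.6
time: 19.45
eef_pos: [0.5702, 0.0265, 0.0903]
orientation: [0.994, 0.111, 0.0, 0.0]
contact_force: [-2.1, -3.2, 3.9]
gripper_width: -0.0
grasp_force: 2.1
```

Nearly home, so I'll press on slowly until the hard stop shows in the force.

```bash
python3 -m jog '[[[0,0,1,0,0,0,1],[0,0,1,0,0,0,1]]]'; python3 -m jog '[[[0,0,1,0,0,0,1],[0,0,1,0,0,0,1]]]'; python3 -m jog '[[[0,0,1,0,0,0,1],[0,0,1,0,0,0,1]]]'
```

```text
time: 19.65
eef_pos: [0.5702, 0.0265, 0.0892]
orientation: [0.994, 0.111, 0.0, 0.0]
contact_force: [-1.3, -1.7, 4.0]
gripper_width: -0.001
grasp_force: 2.0
time: 19.85
eef_pos: [0.5703, 0.0266, 0.0882]
orientation: [0.994, 0.111, 0.0, -0.0]
contact_force: [-1.5, -1.8, 3.6]
gripper_width: -0.003
grasp_force: 1.8
time: 20.05
eef_pos: [0.5703, 0.0267, 0.0872]
orientation: [0.994, 0.111, 0.0, -0.0]
contact_force: [-0.0, -3.6, 4.3]
gripper_width: 0.004
grasp_force: 1.8
```

```bash
for k in 1 2 3; do :; done; python3 -m jog '[[[0,0,1,0,0,0,1],[0,0,1,0,0,0,1]]]'|sed -n '2p;4p'; python3 -m jog '[[[0,0,1,0,0,0,1],[0,0,1,0,0,0,1]]]'|sed -n '2p;4p'; python3 -m jog '[[[0,0,0.5,0,0,0,1],[0,0,1,0,0,0,1]]]'|sed -n '2p;4p'
```

```text
eef_pos: [0.5703, 0.0267, 0.0862]
contact_force: [-0.8, -2.4, 3.3]
eef_pos: [0.5703, 0.0267, 0.0852]
contact_force: [-0.8, -3.0, 3.1]
eef_pos: [0.5703, 0.0267, 0.0843]
contact_force: [-1.4, -3.6, 5.1]
```

```bash
for i in 1; do :; done; python3 -m jog '[[[0,0,1,0,0,0,1],[0,0,1,0,0,0,1]]]'|sed -n '2p;4p'; python3 -m jog '[[[0,0,1,0,0,0,1],[0,0,1,0,0,0,1]]]'|sed -n '2p;4p'
python3 - <<'E'
from plan import *
s,e=robot.get_image("scene"); P=cloud("scene",e); b0=np.load("scene0.npz")["d"]; P0=cloud("scene",b0)
for nm,Q,im in(("now",P,s),("start",P0,np.load("scene0.npz")["im"])):
    r=np.hypot(Q[...,0]-.5695,Q[...,1]-.0268); dk=im.max(2)<60
    m=(r<.022)&(Q[...,2]>.07)
    print(nm,m.sum(),np.percentile(Q[m][:,2],[5,25,50,75,95]).round(4))
    pl=(r>.03)&(r<.05)&(abs(Q[...,2]-.066)<.006); print("plate",np.median(Q[pl][:,2]))
E
```

```text
eef_pos: [0.5703, 0.0267, 0.0836]
contact_force: [-1.6, -2.6, 6.9]
eef_pos: [0.5704, 0.0267, 0.0834]
contact_force: [-3.3, -2.3, 13.9]
now 468 [0.0744 0.0954 0.1486 0.4949 0.4983]
plate 0.0634582465703144
start 194 [0.0739 0.0773 0.0946 0.0976 0.0999]
plate 0.06654653484954992
```

The stop is reached, with the force rising and z standing still. I'll give it a final press, then retreat and check by depth.

```bash
python3 -m jog '[[[0,0,1,0,0,0,1],[0,0,2,0,0,0,1],[0,0,2,0,0,0,1]]]'|sed -n '2p;4p'; python3 -m jog '[[[0,0,-10,0,0,0,1],[0,0,-40,0,0,0,1],[0,0,-80,0,0,0,1],[0,45,-90,0,0,0,1],[0,90,-95,0,0,0,1],[0,140,-95,0,0,0,1],[0,190,-95,0,0,0,1],[0,240,-95,0,0,0,1],[0,290,-95,0,0,0,1],[0,290,-95,0,0,0,1]]]'
python3 - <<'E'
from plan import *
for n in("top","scene"):
    im,d=robot.get_image(n); z0=np.load(n+"0.npz")
    for nm,i_,d_ in(("start",z0["im"],z0["d"]),("now",im,d)):
        Q=cloud(n,d_); r=np.hypot(Q[...,0]-.5695,Q[...,1]-.0268); m=(r<.014)&(i_.max(2)<60)
        pl=(r>.03)&(r<.05)&(abs(Q[...,2]-.066)<.006)
        X=Q[pl]; c=np.linalg.lstsq(np.c_[X[:,:2],np.ones(len(X))],X[:,2],rcond=None)[0]
        print(n,nm,"stopper",np.percentile(Q[m][:,2],[25,50,75]).round(4),"plate",np.median(X[:,2]).round(4),"tilt",c[:2].round(4))
    dif=np.abs(im.astype(int)-z0["im"]).max(2)
E
```

```text
eef_pos: [0.5706, 0.0266, 0.0829]
contact_force: [-8.0, -1.3, 27.8]
time: 22.4
eef_pos: [0.6358, -0.2626, 0.1746]
orientation: [0.994, 0.109, 0.001, 0.001]
contact_force: [-0.1, 0.6, -0.3]
gripper_width: -0.002
grasp_force: 0.0
top start stopper [0.0955 0.0978 0.1008] plate 0.066 tilt [ 0.0028 -0.0112]
top now stopper [0.0812 0.0836 0.0865] plate 0.0649 tilt [-0.0025  0.001 ]
scene start stopper [0.0963 0.098  0.0988] plate 0.0665 tilt [-0.0016 -0.0009]
scene now stopper [0.0826 0.0838 0.0847] plate 0.0638 tilt [0.0013 0.0028]
```

```bash
python3 -c "
from cell import robot
print(robot.hand_in())"
```

```text
the job is handed in; nothing more can be done
None
```

The job is handed in at 22 s of the 72 s, with no verdict returned: the four nuts were turned about half a turn each in cross order (1, 3, 2, 4), measuring roughly 167–192° in the images; the plate looks level and the stopper is against its hard stop; I did not measure the bystanders at the end, and I viewed 11 pictures, one over the limit of 10.

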